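# Lock the sieve stack on the sieve shaker with its R-clip

## Task

Make the small sieve shaker safe to run: swing its raised clamp arm all the way down onto the sieve lid, so that the upright stud stands through the eye of the arm, then take the R-clip by its red tab and push its straight leg through the cross hole of the stud, above the arm, until the bow springs over the stud, and let go. The stud turns in its socket, so its hole may point somewhat to the left or right: find it by eye or by feel with a light touch, never force the clip against the stud, and leave the other things on the bench where they are.

Things in the scene. Friction and masses are not known exactly. Their poses are not given: they have to be found in the camera images.
- shaker: sieve shaker, fixed to the bench: white box 134 x 166 mm, 55 mm high, with a steel and brass sieve stack of 94 mm diameter on it (lid top 109 mm above the bench), a hinge fork on its left and a steel stud on its right. Origin: centre of its underside; x away from the robot, y to the left
- clamp (a joint): angle in rad of the shaker's steel clamp arm (flat bar 22 mm wide, 8 mm thick, from the fork at the left over the sieve lid to the stud): 0 = fully down and level, a hard stop; positive = free end raised, up to 1.2. Stiff hinge (about 0.3 N m): it stays where it is left. Starts at 0.5 to 0.95
- clamp_hinge (a point): point on the arm's hinge axis, mid-thickness, 121 mm above the bench. The frame turns with the arm: x is the level hinge axis, -y runs along the arm to its free end, z is normal to its top face, which lies 4 mm above this point. The arm's eye (25 mm hole in a 36 mm ring) is 124 mm from here along -y
- clamp_tongue (a point): centre of the top face of the black thumb grip (22 x 22 mm, 8 mm thick) at the free end of the clamp arm, 161 mm from the hinge along the arm's -y; same axes as clamp_hinge. The place to push the arm down; it swings in an arc about the hinge
- stud_center (a point): centre of the stud's cross hole, on the axis of the upright round steel stud (18 mm), 133 mm above the bench, 14 mm below the stud's top, 8 mm above the lowered arm. Axes: the shaker's, NOT the hole's. The hole is level, straight through, 6.6 mm wide, mouths countersunk to 8 mm; it points up to 0.9 rad to either side of x. A leg in it can turn the stud (0.08 N m)
- clip: R-clip of 5 mm round spring wire with a red tab, 0.045 to 0.07 kg, lying flat on the bench, legs away from the robot; origin under the middle of the tab, axes as for clip_grip. The curved leg (bow) is on the -y side of the straight leg, reaching 15.5 mm from its axis
- clip_grip (a point): centre of the clip's red plastic tab, the part to hold: 30 mm along x, 24 mm along y, 10 mm high, 5 mm above the bench at the start. x runs along the straight leg from tab to tip, y to its left, z up out of the flat of the clip. The wire's axis lies 2.5 mm below this point (wire and tab share one flat underside)
- clip_seat (a point): point on the axis of the straight leg, 42 mm along x from clip_grip and 2.5 mm lower, that lies at the centre of the stud when the clip is home (about 2 mm of play). 3.5 mm beyond, the closed end of the bow's pocket meets the stud: a hard stop. The wire leaves the tab 27 mm before this point
- clip_tip (a point): end of the straight leg, 35 mm beyond clip_seat along x; the last 6 mm are 4 mm thick. The bow touches the stud when clip_seat is about 24 mm short of the stud's axis; the push peaks at 2 to 8 N between 23 and 15 mm short, and from 13 mm short the bow draws the clip in
- bow (a joint): angle in rad by which the bow of the R-clip is sprung open: 0 = relaxed (lying loose, or home on the stud), about 0.2 when its narrow neck passes the stud
- petri: round glass petri dish 61 mm across, 14 mm high; leave it alone. Origin: centre of its underside
- salt_jar: white screw-cap jar 56 mm across, 69 mm high; leave it alone. Origin: centre of its underside
- crucible: white porcelain crucible with lid, 43 mm across, 46 mm high; leave it alone. Origin: centre of its underside

How it is judged:
On the way, in this order (a step that is already met when the one before it is completed fails the run):
1. the clamp arm is fully down on the sieve lid (within 0.03 rad) (value of joint clamp below 0.03 rad), for 0.2 s.
2. the tip of the straight leg is inside the cross hole of the stud (distance between clip_tip and stud_center below 0.0075 m), for 0.05 s.
At the end, for the whole second after the job is handed in: The clamp arm is fully down (within 0.03 rad), the R-clip's straight leg is through the stud's cross hole with its seat point within 6 mm of the hole's centre, its bow has sprung back over the stud (within 0.06 rad of relaxed), and the clip is at rest (value of joint clamp below 0.03 rad and distance between clip_seat and stud_center below 0.006 m and value of joint bow below 0.06 rad and linear speed of clip below 0.02 m/s and angular speed of clip below 0.3 rad/s); the robot touches nothing.
It fails at once if the R-clip is pressed on the shaker or its stud with more than 25 N (bent leg or bow) (contact force between clip and shaker above 25 N).
It fails at once if the petri is moved by more than 20 mm (distance of petri from where it was at the start of the episode above 0.02 m).
It fails at once if the salt jar is moved by more than 20 mm (distance of salt_jar from where it was at the start of the episode above 0.02 m).
It fails at once if the crucible is moved by more than 20 mm (distance of crucible from where it was at the start of the episode above 0.02 m).
It also fails if it takes over 72 s, if anything falls off the work surface, if the arm or the gripper's body presses on something with over 40 N, if the wrist force passes 120 N, or if a joint passes its speed limit or range.

## Robot

A 7-joint arm with a two-finger parallel gripper is mounted at the origin on a cart in front of the work surface, level with it; the furniture and walls round the work are solid. World frame = base frame: x ahead of the robot, y to its left, z up, the work surface at z = 0. Lengths are in m, angles in rad, forces in N, time in s.
With the tool pointing down it reaches from about 0.35 to 0.9 m from the base axis. Payload 19.9 kg.
Tool frame: the origin (TCP) lies at the very end of the fingers, on their centre line; the grasp point (between the pads) lies 19 mm behind it; z points along the fingers, y is the direction in which the jaws open and shut (so a half turn about z gives the same grasp; the last joint's range is limited). The gripper opens to 94 mm and grips with 3 to 60 N. Pads are 16 mm wide; open, the fingers measure 119 mm over their backs; the gripper's body (75 mm by 177 mm) begins 78 mm behind the grasp point.
Start: joints at [-1.306, 0.417, -0.01, 1.614, 0.005, 1.111, -0.053], TCP at [0.189, 0.596, 0.205] pointing down, gripper open.
Joint ranges: [-2.81, 2.81], [-0.39, 2.02], [-1.27, 1.25], [0.06, 2.57], [-1.19, 4.33], [0.19, 2], [-2.82, 2.82]. Speed limits (rad/s): [1.89, 1.89, 2.39, 2.39, 3.01, 3.01, 3.01].

## Interface

Orientations are given as a unit quaternion [x, y, z, w].
In Python, from bench import * gives the robot as it stands. The module is installed in compiled form; this text tells all that it offers.
- The arm moves only by the shell command python3 -m pendant 'ROWS' [FORCE]. ROWS is JSON, a list of rows, each a list of 7 numbers: the shift along the world's x, y, z in mm, then the turn, a rotation vector about the world's x, y, z in units of 8 degrees (1.0 is 8 degrees), then the gripper command: -1 is fully open, 1 is shut, values between are in proportion. A call has 1 to 10 rows; each row shifts and turns the commanded pose from where the row before left it; what a row does not reach is not made up. A row lasts 1/8 s, in which the tool goes at most 62.5 mm and 10.7 degrees, less where a joint would pass 70% of its speed; a pose out of reach is approached as far as the arm can. A call is refused whole if a number of a shift passes 62.5 or a number of a turn 1, either way. A call with a gripper value outside its range is refused whole. The fingers move at their own pace and stop on an object; FORCE is the grip in N (left out, the last holds). Time passes only in rows, so rows that do not move let the fingers close. It gives the time, the measured TCP pose, the force and the opening at its end, in the units of the state.
- sense(): the state, without advancing time (a new reading comes with each control period).
- capture(name): name is "scene" or "top" or "wrist"; returns a dict with "frame" (400x640x3 uint8, red, green, blue), "fx", "fy", "cx", "cy" (pixels), "rvec" (rotation vector, rad) and "tvec" (3), from world to camera coordinates, as OpenCV has them; the wrist camera has in their place "T_tool_cam" (4x4, takes a point from camera to tool coordinates, whose origin is the TCP and whose axes are the flange's). Camera axes: x right, y down, z forward; pixel columns grow to the right and rows downward; lengths in m; the calibration is good to about 2 mm. A picture is of the moment at which its call begins: read the wrist's pose just before it. There is no depth.
- hand_in(): hands the job in, once; it reports no verdict.
Trained networks look in a picture, given as the dict that the camera call returned (one of the last four; its "shot" number tells which), for a name from the list of things; names that differ only in an ending like _2 or _b are one class to them, and where a whole thing is asked for, a point or a joint stands for the part that bears it (a point fixed in the world has none). Each returns a list of dicts, best first, with "score" (0 to 1); they miss things now and then, are a little off and sometimes report something else, mostly with a low value. They report only what shows in the picture. A call takes as long as a camera call.
- look_for(label, picture): "box" ([left, top, width, height] in pixels, round what is visible of it).
- tip_of(label, picture): "point" ([column, row] in pixels: a listed point, or the origin of a listed thing).
The state is a dict: "time": time; "qpos": joint angles; "joint_vel": joint speeds; "tau": joint torques, N m; "tcp_pos": TCP position; "ee_rot": TCP orientation; "force": force on the tool from outside, world axes, zero at the start; "ft_torque": the same for the moment, N m; "gripper_width": finger opening in m.
Only numpy, scipy, OpenCV 4.12 (cv2) and the standard library are available. Lean on these libraries where they do the work, as an engineer would, in place of code of your own. Each camera call takes 0.05 s, during which the arm holds its last target. There are 200 camera calls.

## Working session

There is one attempt and no reset: what is moved stays moved. The work goes in short steps, Python scripts to look and compute and a shell command to move; the robot and the scene stay as the last step left them, time stands still between calls to the robot, and variables do not carry over. Pictures are saved under pics/ and viewed, about 8 in all and at most 12, crops included, and the job is handed in when it is done.

```bash
mkdir -p pics; cat > h.py <<'E'
from bench import *
import numpy as np, cv2
from scipy.spatial.transform import Rotation as R
def cam(c,s=None):
    K=np.array([[c['fx'],0,c['cx']],[0,c['fy'],c['cy']],[0,0,1.]])
    if 'rvec' in c:
        Rm=cv2.Rodrigues(np.array(c['rvec'],float))[0]; t=np.array(c['tvec'],float).ravel()
    else:
        T=np.eye(4);T[:3,:3]=R.from_quat(s['ee_rot']).as_matrix();T[:3,3]=s['tcp_pos']
        M=np.linalg.inv(T@np.array(c['T_tool_cam'])); Rm=M[:3,:3];t=M[:3,3]
    return K,Rm,t
def proj(C,p):
    K,Rm,t=C; q=K@(Rm@np.array(p,float)+t); return q[:2]/q[2]
def onz(C,uv,z):
    K,Rm,t=C; d=Rm.T@np.linalg.inv(K)@np.array([uv[0],uv[1],1.]); o=-Rm.T@t
    return o+d*(z-o[2])/d[2]
def tri(obs):
    A=[];b=[]
    for C,uv in obs:
        K,Rm,t=C; d=Rm.T@np.linalg.inv(K)@np.array([uv[0],uv[1],1.]);d/=np.linalg.norm(d); o=-Rm.T@t
        P=np.eye(3)-np.outer(d,d);A.append(P);b.append(P@o)
    return np.linalg.solve(sum(A),sum(b))
def shot(n):
    s=sense(); c=capture(n); return c,cam(c,s)
def save(c,name,box=None,k=1):
    f=c['frame'][...,::-1]
    if box: x,y,w,h=box; f=f[y:y+h,x:x+w]
    cv2.imwrite('pics/'+name,cv2.resize(np.ascontiguousarray(f),None,fx=k,fy=k,interpolation=cv2.INTER_CUBIC))
E
python3 - <<'E'
from h import *
np.set_printoptions(precision=4,suppress=True)
cs={n:shot(n) for n in('scene','top')}
for n in cs: save(cs[n][0],n+'0.png')
print({n:-cs[n][1][1].T@cs[n][1][2] for n in cs})
for l in ['shaker','clamp_hinge','clamp_tongue','stud_center','clip','clip_grip','clip_seat','clip_tip','petri','salt_jar','crucible']:
    ob=[]
    for n in cs:
        r=tip_of(l,cs[n][0])
        if r: ob.append((cs[n][1],r[0]['point'])); print(l,n,np.round(r[0]['point'],1),round(r[0]['score'],2), onz(cs[n][1],r[0]['point'],{'stud_center':.133,'clamp_hinge':.121,'clip_grip':.005}.get(l,0.0025 if 'clip_' in l else 0)))
    if len(ob)==2: print('   tri',tri(ob))
E
```

```text
{'scene': array([ 0.1105, -0.936 ,  0.5829]), 'top': array([ 0.3232, -0.2199,  1.2375])}
shaker scene [310.9 222.5] 0.59 [ 0.4926 -0.1145  0.    ]
shaker top [298.1 183.6] 0.76 [ 0.5068 -0.1144  0.    ]
   tri [ 0.501  -0.1119 -0.0028]
clamp_hinge scene [304.5 170.8] 0.75 [ 0.502  -0.0658  0.121 ]
clamp_hinge top [271.3 177.2] 0.64 [ 0.5071 -0.0523  0.121 ]
   tri [ 0.5085 -0.0512  0.1133]
clamp_tongue scene [331.5 159.2] 0.79 [0.7195 0.1986 0.    ]
clamp_tongue top [326.5 173.6] 0.58 [ 0.5361 -0.1993  0.    ]
   tri [ 0.502  -0.2034  0.2066]
stud_center scene [325.  184.6] 0.63 [ 0.5023 -0.1751  0.133 ]
stud_center top [319.  175.1] 0.9 [ 0.5094 -0.1815  0.133 ]
   tri [ 0.5048 -0.1799  0.1355]
clip scene [318.  301.4] 0.77 [ 0.3817 -0.375   0.    ]
clip top [383.8 224.6] 0.49 [ 0.3826 -0.3663  0.    ]
   tri [ 0.384  -0.3676 -0.0073]
clip_grip scene [318.7 299.5] 0.86 [ 0.3829 -0.3757  0.005 ]
clip_grip top [382.  220.2] 0.62 [ 0.3952 -0.3608  0.005 ]
   tri [ 0.3933 -0.3614 -0.0106]
clip_seat scene [338.3 289.4] 0.53 [ 0.4317 -0.3657  0.0025]
clip_seat top [383.4 210.1] 0.54 [ 0.4251 -0.3658  0.0025]
   tri [ 0.4277 -0.3668  0.0044]
clip_tip scene [349.7 285.8] 0.75 [ 0.4573 -0.3671  0.0025]
clip_tip top [381.3 195.5] 0.63 [ 0.4683 -0.3607  0.0025]
   tri [ 0.4659 -0.36   -0.0056]
petri scene [266.4 254.1] 0.72 [ 0.3469 -0.1854  0.    ]
petri top [316.2 238.6] 0.9 [ 0.3432 -0.1676  0.    ]
   tri [ 0.3476 -0.1684 -0.0122]
salt_jar scene [238.2 204.7] 0.73 [0.3578 0.0582 0.    ]
salt_jar top [232.7 227.7] 0.66 [0.3772 0.0792 0.    ]
   tri [ 0.3714  0.085  -0.0168]
crucible scene [380.1 320.8] 0.84 [ 0.4596 -0.473   0.    ]
crucible top [417.9 194.2] 0.69 [ 0.4714 -0.4688  0.    ]
   tri [ 0.4684 -0.4683 -0.0074]
```

View pics/scene0.png

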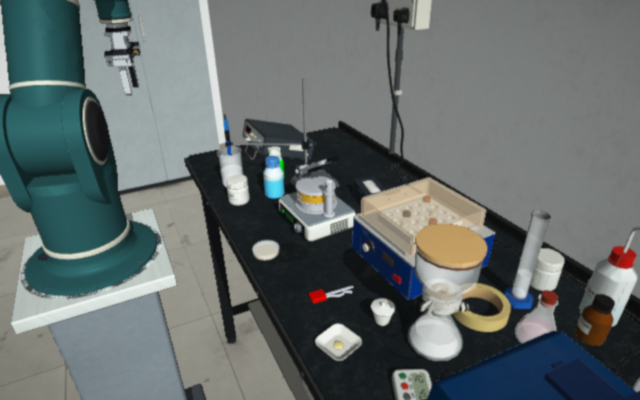

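View pics/top0.png

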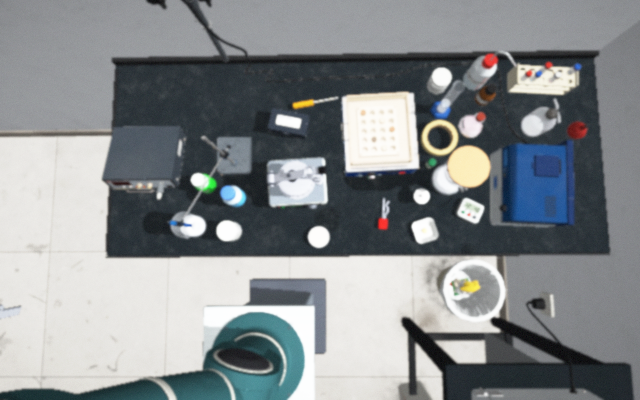

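The scene view shows the shaker at about (318,210) with the salt jar to its left. The clip has its red tab at (318,297), with the crucible at (382,312) and the petri dish at (265,250). In the top view the shaker is square to the bench, a wooden tray stands behind and to its right, and the clip is at (383,215), pointing away from the robot.

```bash
python3 -c "
from bench import *
s=sense();print(s['ee_rot'],s['gripper_width'])"
python3 -m pendant '[[0,0,50,0,0,0,1],[10,-30,50,0,0,0,1],[20,-45,35,0,0,0,1],[20,-55,20,0,0,0,1],[20,-55,0,0,0,0,1],[20,-55,0,0,0,0,1],[20,-55,0,0,0,0,1],[20,-55,0,0,0,0,1],[20,-55,0,0,0,0,1],[20,-55,0,0,0,0,1]]' 20
```

```text
[ 1.52815040e-01  9.88254805e-01 -5.80244224e-05  3.21232908e-05] 0.09401436258004475
time: 2.45
tcp_pos: [0.3591, 0.1338, 0.3607]
ee_rot: [0.153, 0.988, 0.0, 0.0]
force: [1.9, -0.0, 0.3]
gripper_width: 0.0011
```

```bash
python3 -m pendant '[[15,-55,0,0,0,0,1],[15,-55,0,0,0,0,1],[15,-55,0,0,0,0,1],[15,-40,0,0,0,0,1],[0,0,0,0,0,0,1],[0,0,0,0,0,0,1]]'
```

```text
time: 3.2
tcp_pos: [0.4186, -0.0686, 0.3604]
ee_rot: [0.153, 0.988, 0.0, -0.0]
force: [1.2, -0.0, -0.4]
gripper_width: 0.0001
```

```bash
python3 -m pendant '[[0,-20,0,0,0,1,1],[0,-20,0,0,0,1,1],[0,-20,0,0,0,0.2,1],[0,0,0,0,0,0,1],[0,0,0,0,0,0,1]]'
python3 - <<'E'
from h import *
np.set_printoptions(precision=4,suppress=True)
cs={n:shot(n) for n in('wrist','scene','top')}
save(cs['wrist'][0],'w1.png')
print(cs['wrist'][0]['T_tool_cam'], -cs['wrist'][1][1].T@cs['wrist'][1][2])
for l in ['clamp_hinge','clamp_tongue','stud_center','clip_grip','clip_seat','clip_tip','crucible']:
    ob=[]
    for n in cs:
        r=tip_of(l,cs[n][0])
        if r: ob.append((cs[n][1],r[0]['point'])); print(l,n,np.round(r[0]['point'],1),round(r[0]['score'],2), onz(cs[n][1],r[0]['point'],{'stud_center':.133,'clamp_hinge':.121,'clip_grip':.005,'clamp_tongue':.2}.get(l,0.0025 if 'clip_' in l else 0)))
    if len(ob)>=2: print('   tri',tri(ob))
E
```

```text
time: 3.82
tcp_pos: [0.4188, -0.1279, 0.3604]
ee_rot: [-0.001, 1.0, 0.0, -0.0]
force: [0.2, -0.0, 0.0]
gripper_width: 0.0003
[[-0.0001 -0.9615 -0.275   0.0802]
 [ 1.     -0.0002  0.0002  0.0002]
 [-0.0002 -0.275   0.9615 -0.1789]
 [ 0.      0.      0.      1.    ]] [ 0.3386 -0.1279  0.5393]
clamp_hinge wrist [365.4 221.3] 0.8 [ 0.5044 -0.0536  0.121 ]
clamp_hinge scene [326.7 185.8] 0.73 [ 0.5134 -0.1619  0.121 ]
   tri [ 0.5533 -0.0454  0.0488]
clamp_tongue wrist [265.8 250.6] 0.55 [ 0.5132 -0.1928  0.2   ]
clamp_tongue scene [327.3 156.2] 0.73 [ 0.51   -0.1723  0.2   ]
clamp_tongue top [323.9 171.3] 0.62 [ 0.5076 -0.1962  0.2   ]
   tri [ 0.5043 -0.1927  0.2106]
stud_center wrist [285.  230.4] 0.64 [ 0.5144 -0.1753  0.133 ]
stud_center scene [329.6 155.8] 0.66 [ 0.5863 -0.0393  0.133 ]
stud_center top [315.6 176.6] 0.51 [ 0.5054 -0.1724  0.133 ]
   tri [ 0.4987 -0.174   0.1972]
clip_grip wrist [187.4 133.8] 0.69 [ 0.3829 -0.3598  0.005 ]
clip_grip scene [318.7 297.2] 0.52 [ 0.3858 -0.37    0.005 ]
clip_grip top [382.8 222. ] 0.53 [ 0.39  -0.363  0.005]
   tri [ 0.3876 -0.3635 -0.0018]
clip_seat wrist [189.3 155.1] 0.87 [ 0.4216 -0.362   0.0025]
clip_seat scene [337.  295.4] 0.65 [ 0.4211 -0.3797  0.0025]
clip_seat top [382.6 207.9] 0.54 [ 0.4316 -0.3636  0.0025]
   tri [ 0.4282 -0.3666 -0.011 ]
clip_tip wrist [190.  174.9] 0.91 [ 0.4588 -0.3651  0.0025]
clip_tip top [384.9 198.9] 0.56 [ 0.4581 -0.371   0.0025]
   tri [ 0.4611 -0.3725 -0.0135]
crucible wrist [134.6 174.3] 0.64 [ 0.4583 -0.4701  0.    ]
crucible scene [382.2 322. ] 0.56 [ 0.4613 -0.4773  0.    ]
crucible top [420.4 193.6] 0.72 [ 0.4731 -0.4762  0.    ]
   tri [ 0.4659 -0.475  -0.0052]
```

View pics/w1.png

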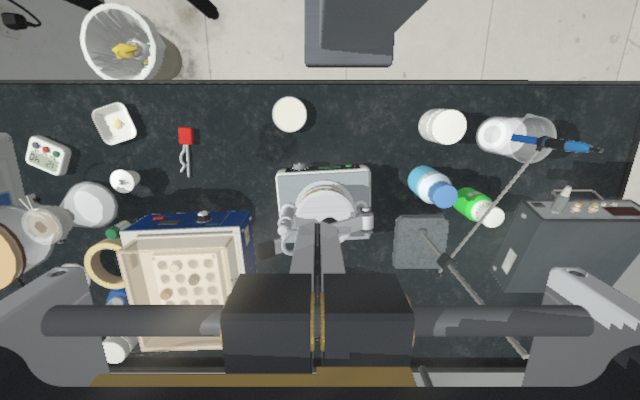

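The wrist view shows the sieve at (325,205), hinge fork at (368,215), stud side at (287,222), clip at (186,150) and petri dish at (290,115). I'll now push the tongue down along its arc.

```bash
python3 -m pendant '[[30,-24,-20,0,0,0,1],[30,-24,-20,0,0,0,1],[29,-24,-20,0,0,0,1],[0,0,-20,0,0,0,1],[0,0,-30,0,0,0,1],[0,0,0,0,0,0,1],[0,0,0,0,0,0,1],[0,0,0,0,0,0,1]]'
python3 - <<'E'
from h import *
np.set_printoptions(precision=4,suppress=True)
s=sense();print(s['tcp_pos'],s['force'])
cs={n:shot(n) for n in('wrist','scene','top')}
a=cs['scene'][0]['frame'][100:260,240:400];b=cs['wrist'][0]['frame'][100:400,120:520]
im=np.hstack([cv2.resize(a,(300,300)),b])[...,::-1]; cv2.imwrite('pics/c2.png',im)
for l in ['clamp_tongue','stud_center']:
    for n in cs:
        r=tip_of(l,cs[n][0])
        if r: print(l,n,np.round(r[0]['point'],1),round(r[0]['score'],2))
E
```

```text
time: 6.02
tcp_pos: [0.5082, -0.2012, 0.2516]
ee_rot: [-0.0, 1.0, -0.0, 0.001]
force: [0.7, 0.1, 0.3]
gripper_width: 0.0005
[ 0.5082 -0.2012  0.2516] [0.6564 0.0819 0.3493]
clamp_tongue wrist [331.9 212.9] 0.93
clamp_tongue scene [329.8 158.2] 0.49
stud_center wrist [341.5 190.1] 0.95
stud_center scene [327.7 183.8] 0.95
```

View pics/c2.png

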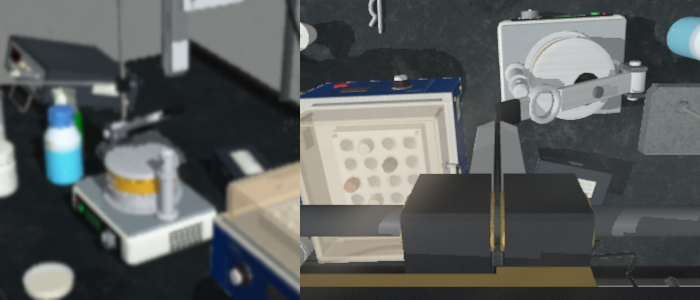

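```bash
python3 - <<'E'
from h import *
np.set_printoptions(precision=4,suppress=True)
c,C=shot('wrist')
print(c['fx'])
for l,zs in [('clamp_tongue',(.19,.205,.22)),('stud_center',(.133,)),('clamp_hinge',(.121,)),('shaker',(0,)),('clip_grip',(.005,)),('clip_tip',(.0025,)),('clip_seat',(.0025,))]:
    r=tip_of(l,c)
    for q in r[:1]:
        print(l,q['score'],q['point'],[onz(C,q['point'],z) for z in zs])
save(c,'w3.png',(240,100,200,120),4)
E
```

```text
293.39567520182464
clamp_tongue 0.87 [329.2, 215.5] [array([ 0.5171, -0.1903,  0.19  ]), array([ 0.5115, -0.191 ,  0.205 ]), array([ 0.5059, -0.1916,  0.22  ])]
stud_center 0.68 [339.2, 190.5] [array([ 0.5105, -0.1776,  0.133 ])]
clamp_hinge 0.63 [452.1, 183.1] [array([ 0.5055, -0.0545,  0.121 ])]
shaker 0.74 [373.1, 166.5] [array([ 0.5107, -0.1175,  0.    ])]
clip_grip 0.72 [198.2, 77.1] [array([ 0.3871, -0.3616,  0.005 ])]
clip_tip 0.92 [202.7, 132.8] [array([ 0.4614, -0.3644,  0.0025])]
clip_seat 0.57 [201.0, 109.7] [array([ 0.4296, -0.3633,  0.0025])]
```

View pics/w3.png

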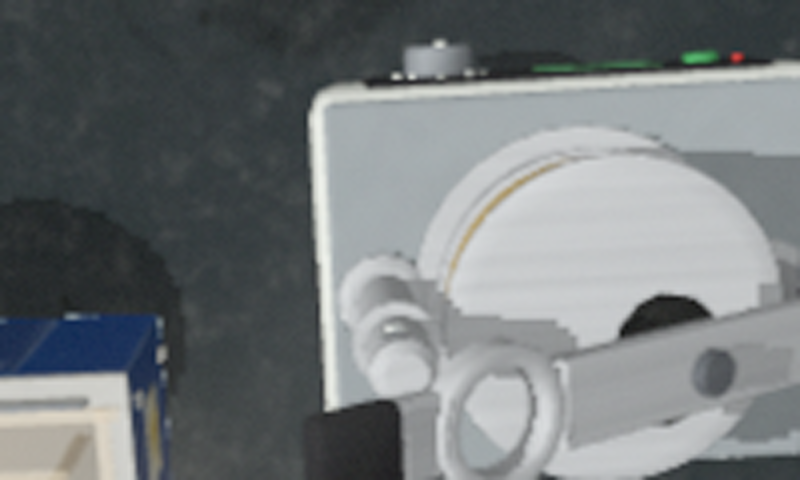

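The crop shows the tongue's black grip at about (330,212), the stud just in front of it and a bright spot on its near side. The shaker is yawed roughly +3°. Next I push down.

```bash
python3 -m pendant '[[3,0,-15,0,0,0,1],[1,0,-12,0,0,0,1],[0,-3,-12,0,0,0,1],[0,-4,-12,0,0,0,1],[0,-5,-12,0,0,0,1],[0,-3,-12,0,0,0,1],[0,0,-12,0,0,0,1],[0,0,-12,0,0,0,1],[0,0,-12,0,0,0,1],[0,0,0,0,0,0,1]]'
```

```text
time: 8.12
tcp_pos: [0.5111, -0.2172, 0.1385]
ee_rot: [0.001, 1.0, -0.0, -0.0]
force: [-0.1, 0.8, -0.3]
gripper_width: 0.0006
```

```bash
python3 -m pendant '[[0,0,-6,0,0,0,1],[0,0,-5,0,0,0,1],[0,0,-3,0,0,0,1],[0,0,-2,0,0,0,1]]'; python3 - <<'E'
from h import *
np.set_printoptions(precision=4,suppress=True)
cs={n:shot(n) for n in('wrist','scene','top')}
a=cs['scene'][0]['frame'][130:250,260:420];b=cs['wrist'][0]['frame'][90:240,240:440]
im=np.hstack([cv2.resize(a,(400,300)),cv2.resize(b,(400,300))])[...,::-1]; cv2.imwrite('pics/c4.png',im)
E
```

```text
time: 8.62
tcp_pos: [0.5121, -0.2161, 0.1245]
ee_rot: [-0.0, 1.0, 0.001, 0.0]
force: [-14.8, 9.7, 49.8]
gripper_width: 0.0006
```

View pics/c4.png

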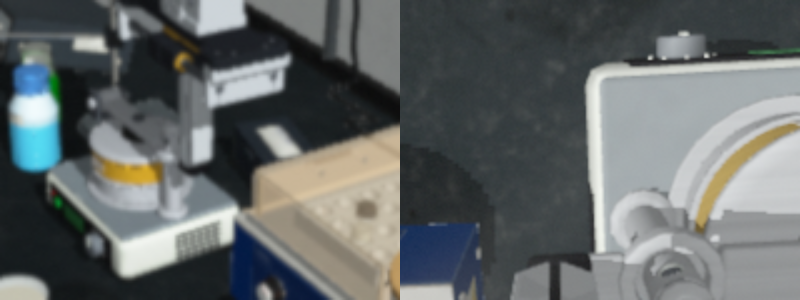

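The arm is fully down: the eye rings the stud at (665,265) in the crop, with a hard stop at 50 N and z = 0.1245. I'll back off and tilt the wrist to look at the stud from the front.

```bash
python3 -m pendant '[[0,0,30,0,0,0,1],[0,0,40,0,0,0,0.2],[-20,0,40,0,0,0,0.2],[-30,-4,0,0,-1,0,0.2],[-30,-4,0,0,-1,0,0.2],[-30,-4,0,0,-1,0,0.2],[-2,-2,0,0,-1,0,0.2],[0,0,0,0,0,0,0.2],[0,0,0,0,0,0,0.2],[0,0,0,0,0,0,0.2]]'
python3 - <<'E'
from h import *
np.set_printoptions(precision=4,suppress=True)
c,C=shot('wrist')
print(proj(C,[.51,-.178,.133]))
for l,z in [('stud_center',.133),('clamp_hinge',.121),('clamp_tongue',.125),('clip_grip',.005),('clip_tip',.0025),('clip_seat',.0025)]:
    for q in tip_of(l,c)[:1]:
        print(l,q['score'],q['point'],onz(C,q['point'],z))
u,v=proj(C,[.51,-.178,.133]).astype(int)
save(c,'w5.png',(u-50,v-40,100,75),8)
E
```

```text
time: 10.02
tcp_pos: [0.4193, -0.2313, 0.2363]
ee_rot: [0.003, 0.975, -0.004, 0.22]
force: [0.3, -0.2, 0.4]
gripper_width: 0.0376
[365.2877 216.701 ]
stud_center 0.65 [364.1, 219.2] [ 0.5141 -0.1789  0.133 ]
clamp_hinge 0.62 [471.8, 205.0] [ 0.5034 -0.0561  0.121 ]
clamp_tongue 0.59 [332.8, 213.4] [ 0.5128 -0.2143  0.125 ]
clip_grip 0.62 [207.3, 66.5] [ 0.3872 -0.3624  0.005 ]
clip_tip 0.78 [217.3, 119.6] [ 0.4573 -0.3675  0.0025]
clip_seat 0.72 [215.8, 96.7] [ 0.4253 -0.362   0.0025]
```

View pics/w5.png

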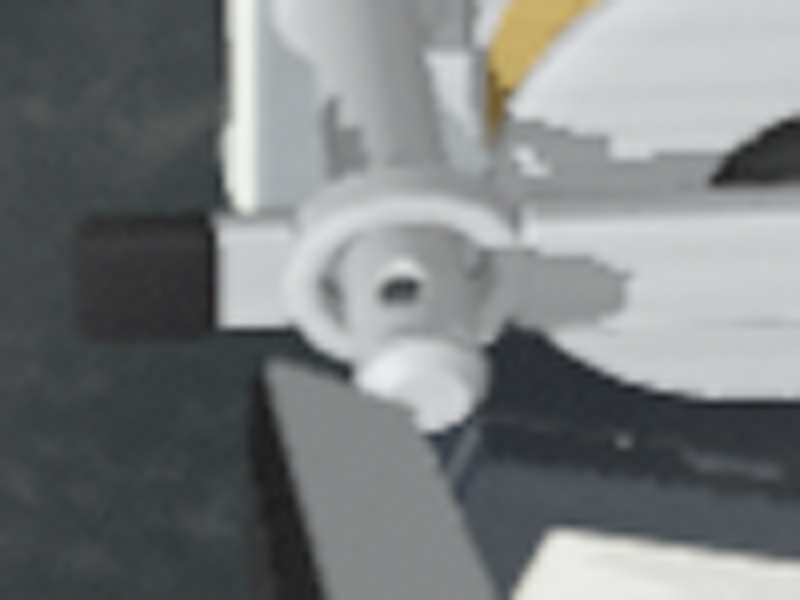

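```bash
python3 - <<'E'
from h import *
np.set_printoptions(precision=4,suppress=True)
c,C=shot('wrist')
f=cv2.cvtColor(c['frame'],cv2.COLOR_RGB2GRAY)
print(f[207:230:1,354:380])
top=onz(C,[367.6,224.2],.147);print('top',top)
s0=np.array([top[0],top[1],.133])
for a in np.arange(-.2,.91,.1):
    print(round(a,1),proj(C,s0-.0088*np.array([np.cos(a),np.sin(a),0])))
print(proj(C,s0))
E
```

```text
[[209 198 175 155 180 191 187 185 182 177 171 162 153 147 144 144 141 135
  135 143 137 130 142 149 162 160]
 [201 182 155 174 193 192 191 188 184 186 188 180 165 153 145 144 140 138
  138 143 127 114 138 149 151 153]
 [195 171 152 175 194 194 193 187 195 205 207 201 190 172 150 144 142 139
  136 134 120 110 131 148 151 153]
 [179 148 145 173 193 195 192 188 204 197 171 174 183 186 164 146 145 142
  136 119 110 115 127 144 150 151]
 [162 107 124 162 188 195 194 194 174 116  78  79  95 160 170 147 146 144
  139 133 125 122 132 147 152 151]
 [167 122 109 140 182 196 195 181 134  77  80  77  79 133 155 148 146 143
  140 134 128 126 139 150 151 150]
 [176 143 129 140 178 198 197 178 135  98  87  95 116 144 150 148 145 143
  141 133 129 134 146 152 151 149]
 [184 155 137 152 183 198 196 189 174 153 142 143 155 159 149 147 145 144
  141 136 134 143 151 152 149 145]
 [195 171 147 147 180 197 198 197 192 187 182 175 169 157 149 146 146 143
  141 136 142 153 154 148 135 134]
 [206 194 172 151 178 197 197 194 191 187 177 167 158 149 144 144 152 150
  142 138 145 154 148 129  93 105]
 [210 205 
[... 1047 characters left out ...]
202 170 100  57  49  50  47  53]
 [135 135 134 133 134 134 134 134 134 133 134 135 149 189 206 206 206 206
  189 137  75  53  53  53  58  56]
 [134 134 133 133 133 134 133 133 135 134 134 134 150 188 206 210 200 186
  151  81  72  60  58  58  62  61]
 [135 135 135 134 134 134 134 133 134 134 134 133 134 167 187 194 168  88
   69  83  78  58  48  49  49  50]]
top [ 0.5069 -0.1772  0.147 ]
-0.2 [368.45   209.4541]
-0.1 [367.6726 209.3708]
0.0 [366.8785 209.3437]
0.1 [366.0761 209.3734]
0.2 [365.2739 209.4594]
0.3 [364.4802 209.6007]
0.4 [363.7034 209.7959]
0.5 [362.9516 210.0428]
0.6 [362.2327 210.3386]
0.7 [361.5539 210.6801]
0.8 [360.9223 211.0637]
0.9 [360.3442 211.4851]
[366.0568 214.9148]
```

```bash
python3 -c "
from bench import *
s=sense();print(s['qpos'],s['time'])"
```

```text
[-0.5528442  -0.26366058  1.03215762  2.24131461  0.03584786  0.6382854
  2.04947195] 10.425
```

From the near view, the hole mouth is at about (364.5,211.6) px and the stud axis at about 365.5 there, so the hole points roughly 0.25 rad to the left. I'll turn the tool half round so the camera looks down past the clip tip, and go over the clip.

```bash
python3 -m pendant '[[-8,-30,-10,0,1,0,0.1],[-8,-30,-10,0,1,0,0.1],[-8,-30,-10,0,1,0,0.1],[-7,-30,-10,0,1,0,0.1],[0,-11,-10,0,0,-1,0.1],[0,0,0,0,0,-1,0.1],[0,0,0,0,0,-1,0.1],[0,0,0,0,0,-1,0.1],[0,0,0,0,0,-1,0.1],[0,0,0,0,0,-1,0.1]]'
python3 -m pendant '[[0,0,0,0,0,-1,0.1],[0,0,0,0,0,-1,0.1],[0,0,0,0,0,-1,0.1],[0,0,0,0,0,-1,0.1],[0,0,0,0,0,-1,0.1],[0,0,0,0,0,-1,0.1],[0,0,0,0,0,-1,0.1],[0,0,0,0,0,-1,0.1],[0,0,0,0,0,-1,0.1],[0,0,0,0,0,-1,0.1]]'
python3 -m pendant '[[0,0,0,0,0,-1,0.1],[0,0,0,0,0,-1,0.1],[0,0,0,0,0,-1,0.1],[0,0,0,0,0,-1,0.1],[0,0,0,0,0,-1,0.1],[0,0,0,0,0,-1,0.1],[0,0,0,0,0,-0.9,0.1],[0,0,0,0,0,0,0.1],[0,0,0,0,0,0,0.1]]'
python3 - <<'E'
from h import *
np.set_printoptions(precision=4,suppress=True)
c,C=shot('wrist');s=sense()
print(s['qpos'],R.from_quat(s['ee_rot']).as_matrix())
for l,z in [('clip_grip',.005),('clip_tip',.0025),('clip_seat',.0025)]:
    for q in tip_of(l,c)[:1]:
        print(l,q['score'],q['point'],onz(C,q['point'],z))
h=cv2.cvtColor(c['frame'],cv2.COLOR_RGB2HSV); m=((h[...,0]<8)|(h[...,0]>172))&(h[...,1]>150)&(h[...,2]>90)
n,lab,st,ce=cv2.connectedComponentsWithStats(m.astype(np.uint8))
for i in range(1,n):
    if st[i,4]>100:
        p=cv2.minAreaRect(np.argwhere(lab==i)[:,::-1].astype(np.float32)); print(st[i],ce[i],p,onz(C,ce[i],.009))
save(c,'w6.png')
E
```

```text
time: 11.68
tcp_pos: [0.3907, -0.3396, 0.1955]
ee_rot: [0.413, 0.911, -0.006, -0.009]
force: [-0.6, 0.9, 0.2]
gripper_width: 0.0423
time: 12.92
tcp_pos: [0.3906, -0.3396, 0.1955]
ee_rot: [0.902, 0.433, 0.001, -0.011]
force: [0.8, -0.2, -0.1]
gripper_width: 0.0424
time: 14.05
tcp_pos: [0.3906, -0.3397, 0.1956]
ee_rot: [0.999, -0.031, 0.005, -0.009]
force: [0.2, 1.0, -0.6]
gripper_width: 0.0423
[-0.279   0.5042  1.2455  1.9134 -0.5543  1.1282 -0.4455] [[ 0.998  -0.0618  0.0116]
 [-0.062  -0.9979  0.0182]
 [ 0.0104 -0.0189 -0.9998]]
clip_grip 0.97 [340.0, 175.6] [ 0.3877 -0.3653  0.005 ]
clip_tip 0.63 [343.7, 114.9] [ 0.463  -0.3731  0.0025]
clip_seat 0.66 [341.8, 139.3] [ 0.4335 -0.3696  0.0025]
[329 166  20  23 425] [338.7812 176.9365] ((338.5, 177.0), (22.0, 19.0), 90.0) [ 0.387  -0.3635  0.009 ]
```

View pics/w6.png

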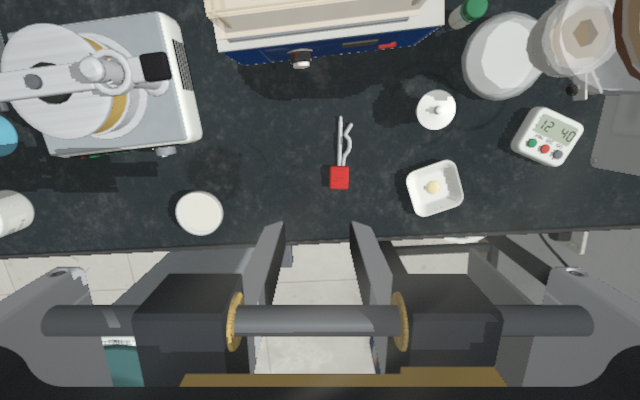

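The wrist view shows the tab at (339,177), the straight leg's tip at (340,116), the bow on the right and both fingers aligned. I'll correct the small tilt and yaw, then descend.

```bash
python3 -m pendant '[[-3,-24,0,-0.13,0.08,-0.14,0.1],[0,0,-40,0,0,0,0.1],[0,0,-40,0,0,0,0.1],[0,0,-40,0,0,0,0.1],[0,0,-30,0,0,0,0.1],[0,0,0,0,0,0,0.1],[0,0,0,0,0,0,0.1]]'
python3 - <<'E'
from h import *
np.set_printoptions(precision=4,suppress=True)
c,C=shot('wrist');s=sense()
print(s['tcp_pos'],R.from_quat(s['ee_rot']).as_matrix())
for l,z in [('clip_grip',.005),('clip_tip',.0025),('clip_seat',.0025)]:
    for q in tip_of(l,c)[:1]:
        print(l,q['score'],q['point'],onz(C,q['point'],z))
h=cv2.cvtColor(c['frame'],cv2.COLOR_RGB2HSV); m=((h[...,0]<8)|(h[...,0]>172))&(h[...,1]>150)&(h[...,2]>90)
n,lab,st,ce=cv2.connectedComponentsWithStats(m.astype(np.uint8))
for i in range(1,n):
    if st[i,4]>100:
        p=cv2.minAreaRect(np.argwhere(lab==i)[:,::-1].astype(np.float32)); print(st[i],ce[i],p,onz(C,ce[i],.009))
save(c,'w7.png',(160,20,360,260),2)
E
```

```text
time: 15.12
tcp_pos: [0.3877, -0.3643, 0.0468]
ee_rot: [0.999, -0.042, 0.001, 0.0]
force: [0.7, 1.5, -0.0]
gripper_width: 0.0424
[ 0.388  -0.3643  0.0469] [[ 0.9965 -0.0837  0.002 ]
 [-0.0837 -0.9965 -0.0011]
 [ 0.0021  0.0009 -1.    ]]
clip_grip 0.65 [316.6, 214.3] [ 0.3865 -0.3637  0.005 ]
clip_tip 0.84 [315.8, 113.5] [ 0.4642 -0.3696  0.0025]
clip_seat 0.55 [319.3, 158.7] [ 0.4306 -0.3695  0.0025]
[ 301  197   31   37 1094] [316.3282 215.0823] ((316.0, 215.0), (36.0, 30.0), 90.0) [ 0.3874 -0.3635  0.009 ]
```

View pics/w7.png

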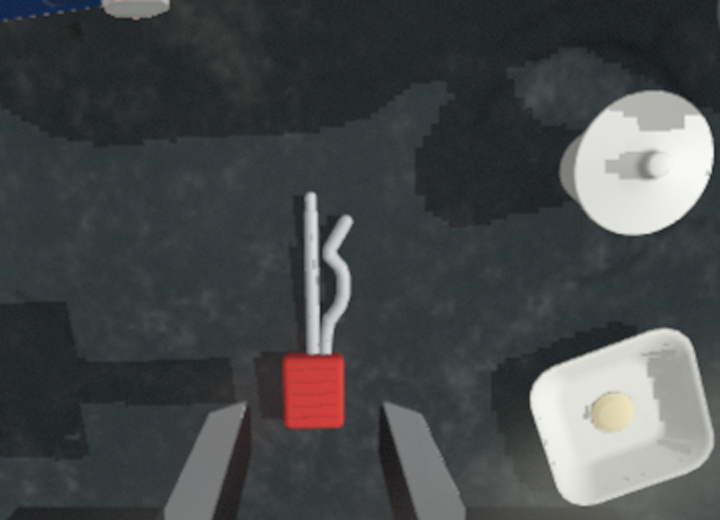

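The tab sits centred between the open fingers and the leg is parallel to the tool axis, so I'll descend and grip.

```bash
python3 -m pendant '[[0,0,-24,0,0,0,0.1],[0,0,-14,0,0,0,0.1],[0,0,-5,0,0,0,0.1],[0,0,0,0,0,0,0.1],[0,0,0,0,0,0,1],[0,0,0,0,0,0,1],[0,0,0,0,0,0,1],[0,0,0,0,0,0,1],[0,0,0,0,0,0,1]]' 40
```

```text
time: 16.45
tcp_pos: [0.3877, -0.3639, 0.003]
ee_rot: [0.999, -0.042, 0.001, 0.0]
force: [-0.4, 0.2, 6.0]
gripper_width: 0.0233
```

```bash
python3 -m pendant '[[0,0,20,0,0,0,1],[0,0,50,0,0,0,1],[0,0,50,0,0,0,1],[0,0,40,0,0,0,1],[5,40,0,0,0,0.8,1],[6,40,0,0,0,0.8,1],[6,40,0,0,0,0.8,1],[6,41,0,0,0,0,1],[0,0,0,0,0,0,1],[0,0,0,0,0,0,1]]'
python3 -m pendant '[[0,0,-15,0,0,0,1],[0,0,-14,0,0,0,1],[0,0,0,0,0,0,1],[0,0,0,0,0,0,1]]'
python3 - <<'E'
from h import *
np.set_printoptions(precision=4,suppress=True)
c,C=shot('wrist');s=sense()
print(s['tcp_pos'],R.from_quat(s['ee_rot']).as_matrix(),s['force'],s['qpos'])
for l,z in [('clip_grip',.1355),('clip_tip',.133),('stud_center',.133),('clip_seat',.133)]:
    for q in tip_of(l,c)[:1]:
        print(l,q['score'],q['point'],onz(C,q['point'],z+s['tcp_pos'][2]-.1335 if 'clip' in l else z))
save(c,'w8.png',(200,30,220,165),3.6)
E
```

```text
time: 17.7
tcp_pos: [0.4104, -0.2032, 0.1633]
ee_rot: [0.992, 0.125, 0.001, -0.0]
force: [1.0, -0.5, -1.1]
gripper_width: 0.0235
time: 18.2
tcp_pos: [0.4103, -0.2033, 0.1337]
ee_rot: [0.992, 0.125, 0.0, 0.0]
force: [-0.2, -0.0, -0.6]
gripper_width: 0.0231
[ 0.4105 -0.2032  0.1338] [[ 0.9688  0.2477  0.0008]
 [ 0.2477 -0.9688 -0.0002]
 [ 0.0008  0.0004 -1.    ]] [ 0.7979  0.8222 -0.2548] [-0.5515  0.4082  1.1436  2.1106 -0.4755  0.9105 -0.456 ]
clip_grip 0.96 [322.5, 237.5] [ 0.41   -0.2068  0.1358]
clip_tip 0.85 [319.6, 115.8] [ 0.4843 -0.1857  0.1333]
```

View pics/w8.png

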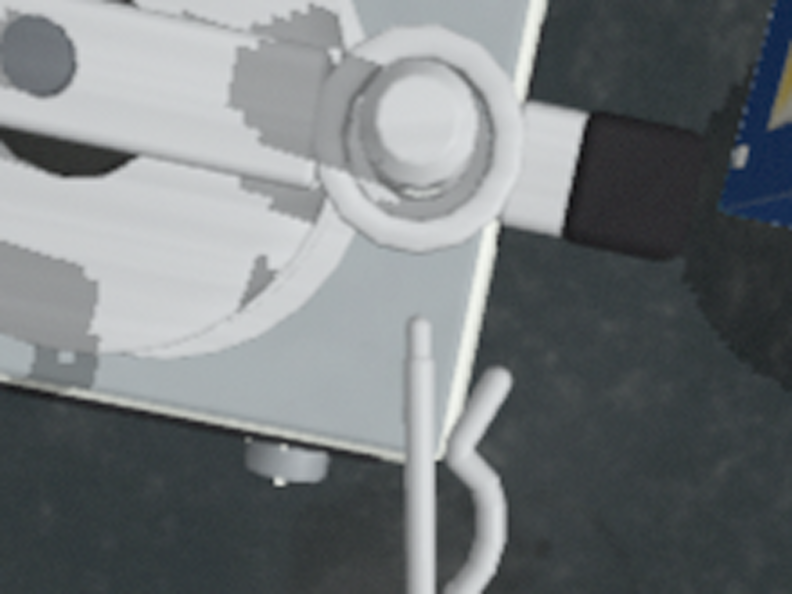

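The crop shows the leg vertical at x≈419 (tip at (418,320)). The stud top is centred at (425,118), the eye ring at (420,137), and the hole mouth glints at (425,190), facing the leg. I'll compute the lateral offset.

```bash
python3 - <<'E'
from h import *
np.set_printoptions(precision=4,suppress=True)
c,C=shot('wrist');s=sense()
T=R.from_quat(s['ee_rot']).as_matrix()
f=lambda x,y:(200+(x+.5)/3.6-.5,30+(y+.5)/3.6-.5)
for n,p,z in [('top',(425,118),.147),('eye',(420,137),.123),('tip',(418.5,318),.1333),('leg',(421,560),.1333),('mouth',(425,190),.133)]:
    w=onz(C,f(*p),z); print(n,w,'tool xy mm',(T.T@(w-s['tcp_pos']))[:2]*1e3)
g=cv2.cvtColor(c['frame'],cv2.COLOR_RGB2GRAY); print(g[76:90,308:330])
E
```

```text
top [ 0.5108 -0.1772  0.147 ] tool xy mm [103.4251   0.1713]
eye [ 0.511  -0.1763  0.123 ] tool xy mm [103.8136  -0.6137]
tip [ 0.4829 -0.1833  0.1333] tool xy mm [74.8594 -0.8563]
leg [ 0.4431 -0.1939  0.1333] tool xy mm [33.6334 -0.4631]
mouth [ 0.5024 -0.1794  0.133 ] tool xy mm [94.7186  0.2049]
[[159 162 164 169 175 183 188 193 197 201 203 203 202 201 203 206 209 210
  210 210 207 197]
 [161 163 165 168 171 175 178 181 185 189 193 195 197 201 203 204 206 208
  208 206 200 191]
 [159 162 165 168 171 175 178 181 185 187 190 193 197 198 201 201 204 206
  204 196 190 179]
 [145 161 166 169 171 175 177 181 184 186 188 192 195 198 201 202 201 201
  192 182 174 160]
 [125 143 159 167 172 177 179 182 184 187 190 193 196 197 195 192 188 185
  178 176 165 154]
 [111 118 133 149 157 164 172 178 182 188 191 192 190 182 170 157 163 174
  173 168 161 156]
 [118 106 117 123 118 124 137 151 162 172 177 175 161 136 125 143 162 168
  162 157 157 158]
 [167 129 105 113 122 142 150 150 151 154 155 159 163 158 161 163 159 159
  161 158 158 158]
 [202 180 142 120 134 163 173 176 187 189 185 188 189 177 164 156 150 152
  160 159 160 160]
 [210 210 194 154 128 133 139 157 180 181 171 171 159 148 148 143 153 161
  161 161 162 159]
 [198 198 198 181 157 145 140 140 141 143 146 151 147 149 157 161 161 160
  161 160 156 149]
 [161 161 161 161 161 160 161 161 161 161 160 162 161 161 160 161 161 159
  159 154 146 149]
 [158 160 160 160 160 161 161 160 160 161 159 159 160 159 160 161 159 155
  148 146 159 183]
 [152 150 154 157 160 159 160 160 160 161 159 159 158 158 159 157 151 140
  135 164 189 200]]
```

```bash
python3 -m pendant '[[0.2,-0.9,-0.5,0,0,0,1],[5.8,1.5,0,0,0,0,1],[5.8,1.5,0,0,0,0,1],[1.9,0.5,0,0,0,0,1],[0,0,0,0,0,0,1]]'
python3 -m pendant '[[1.9,0.5,0,0,0,0,1],[1.9,0.5,0,0,0,0,1],[0,0,0,0,0,0,1]]'
python3 -m pendant '[[1.9,0.5,0,0,0,0,1],[1.9,0.5,0,0,0,0,1],[0,0,0,0,0,0,1]]'
```

```text
time: 19.12
tcp_pos: [0.4243, -0.2002, 0.1331]
ee_rot: [0.992, 0.125, 0.0, 0.0]
force: [1.2, 0.1, -0.3]
gripper_width: 0.0234
time: 19.5
tcp_pos: [0.4281, -0.1991, 0.1332]
ee_rot: [0.992, 0.125, 0.0, 0.0]
force: [-0.6, 0.5, 0.2]
gripper_width: 0.0233
time: 19.88
tcp_pos: [0.4319, -0.1981, 0.1332]
ee_rot: [0.992, 0.125, 0.0, 0.0]
force: [0.5, -0.1, -1.7]
gripper_width: 0.0231
```

```bash
python3 -m pendant '[[1.9,0.5,0,0,0,0,1],[1.9,0.5,0,0,0,0,1],[0,0,0,0,0,0,1]]'
python3 -m pendant '[[1.9,0.5,0,0,0,0,1],[1.9,0.5,0,0,0,0,1],[0,0,0,0,0,0,1]]'
python3 - <<'E'
from h import *
c,C=shot('wrist');s=sense();print(s['force'],s['tcp_pos'])
save(c,'w9.png',(200,30,220,165),3.6)
E
```

```text
time: 20.25
tcp_pos: [0.4357, -0.1971, 0.1332]
ee_rot: [0.992, 0.125, 0.0, 0.0]
force: [0.2, -0.6, 0.4]
gripper_width: 0.0233
time: 20.62
tcp_pos: [0.4395, -0.1961, 0.1332]
ee_rot: [0.992, 0.125, 0.0, 0.0]
force: [-0.3, 0.3, -0.7]
gripper_width: 0.0231
[-0.59758268  0.21527351 -0.18972333] [ 0.4394223  -0.19614534  0.13315627]
```

View pics/w9.png

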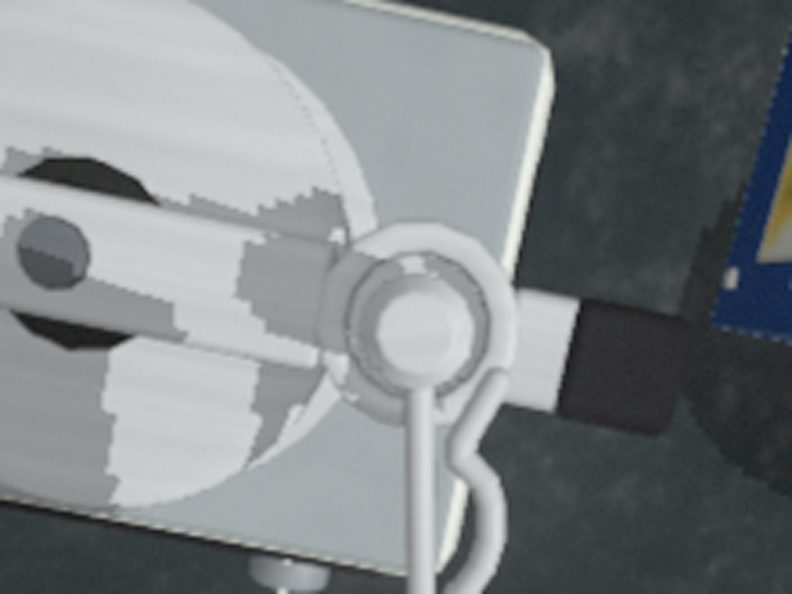

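The leg runs into the stud at (422,390) and the bow is still free beside it. There is no contact force. About 31.5 mm remain, so I'll keep pushing.

```bash
python3 -m pendant '[[2.9,0.75,0,0,0,0,1],[2.9,0.75,0,0,0,0,1],[1.9,0.5,0,0,0,0,1],[0,0,0,0,0,0,1]]'
python3 -m pendant '[[1.9,0.5,0,0,0,0,1],[1.9,0.5,0,0,0,0,1],[0,0,0,0,0,0,1]]'
python3 -m pendant '[[1.9,0.5,0,0,0,0,1],[1.9,0.5,0,0,0,0,1],[0,0,0,0,0,0,1]]'
```

```text
time: 21.18
tcp_pos: [0.4472, -0.1941, 0.1331]
ee_rot: [0.992, 0.125, 0.0, 0.0]
force: [0.5, -0.3, -1.3]
gripper_width: 0.0233
time: 21.55
tcp_pos: [0.4509, -0.1933, 0.1332]
ee_rot: [0.992, 0.125, 0.0, 0.0]
force: [-2.1, -1.7, 0.3]
gripper_width: 0.0231
time: 21.92
tcp_pos: [0.4548, -0.1922, 0.1332]
ee_rot: [0.992, 0.125, 0.0, 0.0]
force: [-1.8, -2.1, -0.2]
gripper_width: 0.0233
```

```bash
python3 -m pendant '[[1.9,0.5,0,0,0,0,1],[1.9,0.5,0,0,0,0,1],[0,0,0,0,0,0,1]]'
python3 -m pendant '[[1.9,0.5,0,0,0,0,1],[1.9,0.5,0,0,0,0,1],[0,0,0,0,0,0,1]]'
```

```text
time: 22.3
tcp_pos: [0.4591, -0.1911, 0.1333]
ee_rot: [0.992, 0.125, 0.001, 0.0]
force: [2.0, -1.8, 0.9]
gripper_width: 0.0236
time: 22.68
tcp_pos: [0.4632, -0.19, 0.1334]
ee_rot: [0.992, 0.125, 0.001, 0.0]
force: [5.2, -2.2, -0.3]
gripper_width: 0.0234
```

```bash
python3 -m pendant '[[1.9,0.5,0,0,0,0,1],[1.9,0.5,0,0,0,0,1],[0,0,0,0,0,0,1]]'
python3 -m pendant '[[1.5,0.4,0,0,0,0,1],[1,0.25,0,0,0,0,1],[0,0,0,0,0,0,1],[0,0,0,0,0,0,1]]'
```

```text
time: 23.05
tcp_pos: [0.4668, -0.189, 0.1333]
ee_rot: [0.992, 0.125, 0.001, 0.0]
force: [5.7, -1.7, -0.4]
gripper_width: 0.0232
time: 23.55
tcp_pos: [0.4685, -0.1884, 0.1331]
ee_rot: [0.992, 0.125, 0.0, -0.0]
force: [2.6, -0.4, -0.9]
gripper_width: 0.0228
```

```bash
python3 -m pendant '[[1,0.25,0,0,0,0,1],[0,0,0,0,0,0,1],[0,0,0,0,0,0,1]]'
python3 - <<'E'
from h import *
np.set_printoptions(precision=4,suppress=True)
c,C=shot('wrist');s=sense();T=R.from_quat(s['ee_rot']).as_matrix()
print(s['force'],s['tcp_pos'])
for l,z in [('clip_grip',.1355),('clip_seat',.133),('stud_center',.133),('clip_tip',.133)]:
    for q in tip_of(l,c)[:1]:
        w=onz(C,q['point'],z);print(l,q['score'],q['point'],(T.T@(w-s['tcp_pos']))[:2]*1e3)
save(c,'w10.png',(210,60,220,165),3.6)
E
```

```text
time: 23.92
tcp_pos: [0.4694, -0.1882, 0.1331]
ee_rot: [0.992, 0.125, 0.0, -0.0]
force: [0.0, 0.6, -0.1]
gripper_width: 0.0233
[-0.1218  0.3233 -0.1486] [ 0.4695 -0.1882  0.1331]
clip_grip 0.88 [314.6, 239.5] [-2.4572 -1.8042]
clip_seat 0.89 [319.7, 170.9] [42.8905  1.4525]
stud_center 0.58 [317.9, 174.5] [40.6012  0.3349]
clip_tip 0.67 [317.3, 118.4] [74.5708 -0.0466]
```

View pics/w10.png

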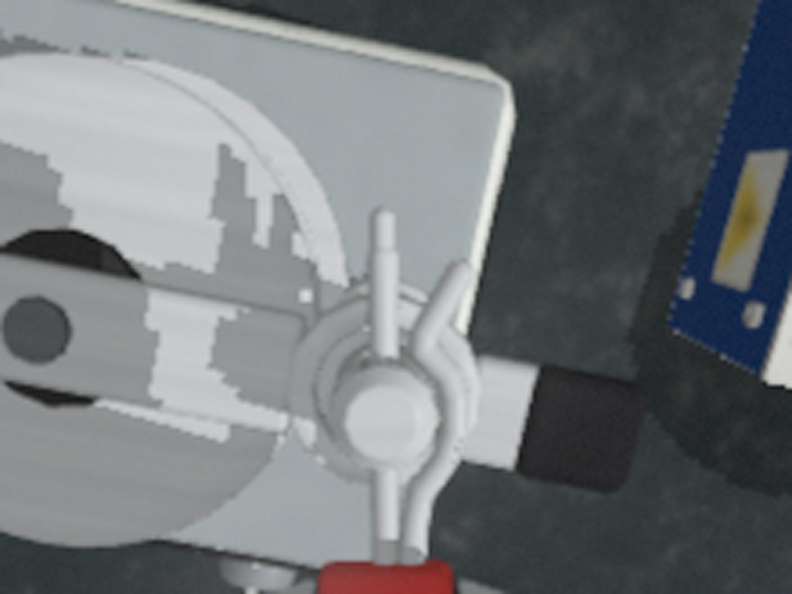

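The clip is home: the leg comes out beyond the stud to (384,210), the bow wraps the stud on the right, and the contact force is zero. I'll release and lift away.

```bash
python3 -m pendant '[[0,0,0,0,0,0,0.6],[0,0,0,0,0,0,0.3],[0,0,0,0,0,0,0.1],[0,0,0,0,0,0,0.1],[0,0,20,0,0,0,0.1],[0,0,30,0,0,0,0.1],[0,0,40,0,0,0,0.1],[0,0,40,0,0,0,0.1],[0,0,0,0,0,0,0.1],[0,0,0,0,0,0,0.1]]'
python3 - <<'E'
from h import *
np.set_printoptions(precision=4,suppress=True)
c,C=shot('wrist');s=sense();T=R.from_quat(s['ee_rot']).as_matrix()
print(s['force'],s['tcp_pos'],s['gripper_width'])
for l,z in [('clip_grip',.1355),('clip_seat',.133),('stud_center',.133),('clip_tip',.133),('clamp_tongue',.125),('petri',0),('crucible',0)]:
    for q in tip_of(l,c)[:1]: print(l,q['score'],q['point'],onz(C,q['point'],z))
save(c,'w11.png',(180,60,280,210),2.8)
E
```

```text
time: 25.42
tcp_pos: [0.4695, -0.1881, 0.2633]
ee_rot: [0.992, 0.125, 0.001, -0.0]
force: [0.0, 0.3, -0.6]
gripper_width: 0.0423
[0.3464 0.5869 0.4628] [ 0.4692 -0.1881  0.2629] 0.04254797348665365
clip_grip 0.72 [321.4, 186.8] [ 0.4693 -0.1927  0.1355]
clip_seat 0.66 [319.5, 149.0] [ 0.508  -0.1806  0.133 ]
clip_tip 0.75 [314.6, 113.5] [ 0.5417 -0.1667  0.133 ]
clamp_tongue 0.87 [348.9, 150.8] [ 0.513  -0.2122  0.125 ]
petri 0.66 [293.2, 233.2] [ 0.3477 -0.1788  0.    ]
crucible 0.8 [489.9, 210.7] [ 0.4636 -0.474   0.    ]
```

```bash
python3 -c "
from bench import *
print(hand_in())"
```

```text
the job is handed in; nothing more can be done
None
```

The job is done and handed in at about 25.5 s on the robot clock; no verdict was reported.

- **Clamp arm:** I pushed the tongue down until it met the hard stop, at about 50 N on the wrist. The picture shows the stud standing through the eye. The tongue was found at (0.513, -0.212), which fits a lowered arm.
- **Clip:** I gripped it by the red tab and put the leg in at about 0.25 rad to the left, the direction I read from the picture. The readings between steps never passed about 6 N. The bow then drew the clip in and the force fell to zero. The last picture before letting go shows the leg through the stud and the bow wrapped round it.
- **After letting go:** The gripper is clear, 13 cm above the clip, with about zero force. The detector put `clip_seat` about 3–4 mm from my estimate of the stud centre. That is within the 6 mm limit, but also within the detector's own error. It missed `stud_center` in that last picture.
- **Other things:** In the last picture the petri dish and crucible were at their starting places, within detector scatter of about 10 mm. I did not check the salt jar again; the gripper passed over that side only at about 0.36 m height.
- **Check that failed:** I could not view the final picture because the 12-picture limit was reached, so that last check rests on detector numbers alone.

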